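Contact thermometer on the case cover

TASK

First fold the propped-open green cover of the instrument case fully shut. Then take the orange-capped contact thermometer out of the walnut stand and hold it upright with its foot wholly on the brass pad ringed in orange on the cover, pressing lightly so that the sprung pad sinks about half its 12 mm travel, and never ram it. Finish while still holding it there in the gripper; leave the other thermometers and the orange level as they are.

Things in the scene. Friction and masses are not known exactly. Their poses are not given: they have to be found in the camera images.
- case: fixed green painted instrument case, open box 180 (its x) x 200 (its y) x 70 mm high, fixed to the shelf. Origin: centre of its underside; z up. The cover is hinged along the top of its +x (far) wall; the case varies in place and yaw
- cover (a joint): angle of the cover, rad: 0 = shut flat on the case rim, grows as the free edge rises (1.57 would be upright). Starts between 0.7 and 1.2. The hinge is stiff: the cover stays where it is left, and shutting it takes about 1 to 4 N at the free edge. Shut is a hard stop
- cover_hinge (a point): point on the hinge axis (middle of its length), on the underside of the cover, 70 mm above the shelf, at case x +90 mm. The axis runs along the case's y; the point's frame turns with the cover: its -x points from the hinge along the cover to the free edge, its z is the outward normal of the cover's outer face
- cover_edge (a point): middle of the cover's free edge (the edge away from the hinge) on the outer face. The cover is a plain green panel 180 mm from hinge to free edge, 200 mm wide along the hinge, 8 mm thick, 0.4 kg. When shut its outer face is 78 mm above the shelf
- pad_top (a point): centre of the top face of the sprung brass pad, a 28 mm disc ringed by a flat 48 mm orange ring on the cover's outer face. Released it stands 14 mm proud of the cover (top 92 mm above the shelf, cover shut), 85 mm from the hinge axis and 30 mm to case -y of the middle. z = outward normal of the cover. (The thin bare metal plate on the cover's +y side is not the pad.)
- pad (a joint): how far the pad is pressed into the cover, m: 0 = released, 0.012 = bottomed. Spring: 1 N to start it moving, then 0.5 N per mm (about 4 N at half travel, 7 N at the bottom)
- stand: fixed walnut block 60 (its x) x 190 (its y) x 50 mm high with four square 18 mm slots, 40 mm deep, in a row along its y at -67.5, -22.5, +22.5, +67.5 mm. Origin: centre of its underside; z up
- probe: the contact thermometer: steel-jacketed round rod, 16 mm diameter, 150 mm long, 0.12 kg, with an ORANGE cap on its top 20 mm and a brass foot of 12 mm diameter on its lowest 12 mm. Origin: centre of the foot's flat lower face; z along the rod to the cap. It stands upright in one of the four slots (any of them), foot 10 mm above the shelf, so 110 mm of it shows above the stand
- thermo1: bystander: thermometer of the same size with a BLACK cap, in another slot; same origin and axes
- thermo2: bystander: black-capped thermometer, as thermo1
- thermo3: bystander: black-capped thermometer, as thermo1
- level: bystander: orange painted spirit level, bar 200 (its x) x 24 x 50 mm, loose on the shelf beyond the stand. Origin: centre of its underside
Mind the look-alikes: they are no part of the job. There is more than one size of the stand; the one meant has the size given above.

How it is judged:
By the outcome, as a careful person would: the job done as asked, in the order asked, and still so for the second after the job is handed in, while the arm keeps its last pose, push and grip.
It also fails if it takes over 53 s, if anything falls off the work surface, if the arm or the gripper's body presses on something with over 40 N, if the wrist force passes 120 N, or if a joint passes its speed limit or range.

ROBOT

A 6-joint arm with a two-finger parallel gripper is mounted at the origin on the work surface. World frame = base frame: x ahead of the robot, y to its left, z up, the work surface at z = 0. Lengths are in m, angles in rad, forces in N, time in s.
With the tool pointing down it reaches from about 0.35 to 0.975 m from the base axis. Payload 17.4 kg.
Tool frame: the origin (TCP) lies between the finger pads; the fingertips stand 17 mm ahead of it and the grasp point (between the pads) lies 2 mm behind it; y points along the fingers, z is the direction in which the jaws open and shut, and the axes are right-handed (so a half turn about y gives the same grasp; the last joint's range is limited). The gripper opens to 85 mm and grips with 20 to 120 N. Pads are 22 mm wide; open, the fingers measure 114 mm over their backs; the gripper's body (76 mm by 85 mm) begins 54 mm behind the grasp point. The pads swing forward as they close: fully open they stand 13 mm farther back than shut.
Start: joints at [-1.353, 0.116, 1.442, -0, 1.584, -0.038], TCP at [0.171, -0.653, 0.248] pointing down, gripper open.
Joint ranges: [-2.83, 2.83], [-0.83, 2.19], [0.07, 2.5], [-1.14, 4.28], [0.01, 3], [-2.97, 2.97]. Speed limits (rad/s): [1.89, 1.89, 2.22, 3.14, 3.14, 3.14].

INTERFACE

Orientations are given as a rotation vector (axis times angle).
In Python, from cell import arm gives the robot as it stands.
- The arm moves only by the tool carry_out, never from a script. Its arguments are lists of equal length, an entry for each row: "travel": the shift along the tool's x, y, z in cm, a list of three; "dr": the turn, a rotation vector about the tool's x, y, z in rad, a list of three. In form: {"travel": [[dx, dy, dz], ...], "dr": [[wx, wy, wz], ...]}. A call has 1 to 8 rows; each row shifts and turns the commanded pose from where the row before left it, along the tool's axes as they then stand; what a row does not reach is not made up. A row lasts 1/10 s, in which the tool goes at most 50 mm and 8.59 degrees, less where a joint would pass 70% of its speed; a pose out of reach is approached as far as the arm can. A call with a gripper value outside its range is refused whole. "hand" is the opening, from 0 (shut) to 1 (fully open), set as the call begins (left out, the last holds). The fingers move at their own pace and stop on an object; "newtons" is the grip in N (left out, the last holds). Time passes only in rows, so rows that do not move let the fingers close. It gives the time, the measured TCP pose, the force and the opening at its end, in the units of the state.
- arm.get_state(): the state, without advancing time (a new reading comes with each control period).
- arm.read_camera(name): name is "scene" or "top"; returns a dict with "pixels" (420x560x3 uint8, blue, green, red), "vertical_fov" (degrees; the focal length in pixels is half the picture's height over the tangent of half this angle, whatever the lens; pixels are square), "cx", "cy" (the principal point, pixels), "k1" (the pictures are not rectified: a ray, as slopes to the right and down, at radius r is drawn at 1 + k1 r^2 times it, then the intrinsics apply), "origin" and "orientation" of the camera in the world. Camera axes: x right, y up, looking along -z (the intrinsics and any distortion apply to the point x, -y, -z); pixel columns grow to the right and rows downward; lengths in m; the calibration is good to about 2 mm. A picture is of the moment at which its call begins. There is no depth.
- arm.hand_in(): hands the job in, once; it reports no verdict.
The state is a dict: "clock": time; "joint_positions": joint angles; "qd": joint speeds; "tau": joint torques, N m; "position": TCP position; "orientation": TCP orientation; "ft_force": force on the tool from outside, world axes, zero at the start; "ft_torque": the same for the moment, N m; "gripper_width": finger opening in m.
Only numpy, scipy, OpenCV 4.12 (cv2) and the standard library are available. Lean on these libraries where they do the work, as an engineer would, in place of code of your own. Each camera call takes 0.05 s, during which the arm holds its last target. There are 200 camera calls.

## Working session

There is one attempt and no reset: what is moved stays moved. The work goes in short steps, Python scripts to look and compute and a tool call to move; the robot and the scene stay as the last step left them, time stands still between calls to the robot, and variables do not carry over. Pictures are saved under pics/ and viewed, about 8 in all and at most 12, crops included, and the job is handed in when it is done.

Besides the shell and the picture viewer there is one more tool, called in YAML: its name, and indented under it one key for each argument. carry_out: Moves the arm, as the interface text tells. Its arguments: {"type":"object","properties":{"travel":{"type":"array","items":{"type":"array","items":{"type":"number"}}},"dr":{"type":"array","items":{"type":"array","items":{"type":"number"}}},"hand":{"type":"number"},"newtons":{"type":"number"}},"required":["travel","dr"]}

```bash
mkdir -p pics; ls; cat > h.py <<'E'
import numpy as np, cv2
from scipy.spatial.transform import Rotation as R
from cell import arm
def rot(o):
    o=np.array(o,float)
    return o if o.shape==(3,3) else (R.from_rotvec(o).as_matrix() if o.size==3 else R.from_quat(o).as_matrix())
def K(c):
    h=c["pixels"].shape[0]; f=h/2/np.tan(np.radians(c["vertical_fov"])/2)
    return np.array([[f,0,c["cx"]],[0,f,c["cy"]],[0,0,1]]),np.array([c["k1"],0,0,0,0.])
def ray(c,uv):
    k,d=K(c); p=cv2.undistortPoints(np.array(uv,float).reshape(-1,1,2),k,d).reshape(-1,2)
    v=np.c_[p[:,0],-p[:,1],-np.ones(len(p))]@rot(c["orientation"]).T
    return np.array(c["origin"]),v/np.linalg.norm(v,axis=1)[:,None]
def onz(c,uv,z):
    o,v=ray(c,uv); return o+v*((z-o[2])/v[:,2])[:,None]
def proj(c,P):
    k,d=K(c); q=(np.array(P,float).reshape(-1,3)-c["origin"])@rot(c["orientation"])
    q=q*[1,-1,-1]; return cv2.projectPoints(q,np.zeros(3),np.zeros(3),k,d)[0].reshape(-1,2)
def tri(c1,u1,c2,u2):
    o1,v1=ray(c1,u1);o2,v2=ray(c2,u2);out=[]
    for a,b in zip(v1,v2):
        A=np.c_[a,-b]; t=np.linalg.lstsq(A,o2-o1,rcond=None)[0]
        p,q=o1+a*t[0],o2+b*t[1]; out.append(np.r_[(p+q)/2,np.linalg.norm(p-q)])
    return np.array(out)
E
python3 - <<'E'
from h import *
import pickle
for n in("scene","top"):
    c=arm.read_camera(n); cv2.imwrite(f"pics/{n}0.png",c["pixels"]); pickle.dump(c,open(f"{n}0.pkl","wb"))
    print({k:v for k,v in c.items() if k!="pixels"})
print(arm.get_state())
E
```

```text
pics
{'vertical_fov': 42.15047750549886, 'cx': 278.272347837314, 'cy': 212.38540336847535, 'k1': -0.08656563826627962, 'origin': array([ 1.00640466, -0.8073032 ,  0.74247809]), 'orientation': array([0.89059625, 0.22490308, 0.46501334])}
{'vertical_fov': 44.36717993219297, 'cx': 273.57725649896145, 'cy': 212.28403683459354, 'k1': -0.1611393699293142, 'origin': array([ 0.51657454, -0.07314849,  1.09189258]), 'orientation': array([ 0.06998525, -0.04565273, -1.59805646])}
{'clock': 0.1, 'joint_positions': array([-1.35280718e+00,  1.16408638e-01,  1.44220421e+00, -4.35033665e-05,
        1.58400206e+00, -3.77844944e-02]), 'qd': array([-0.00097884, -0.00056312, -0.00156959, -0.00048956, -0.00146452,
        0.00086177]), 'tau': array([ 3.06944574e-03, -7.33660483e+01, -6.33788037e+01,  6.49094432e-05,
        5.24574905e-03,  2.74763585e-05]), 'position': array([ 0.17072644, -0.65288776,  0.24765223]), 'orientation': array([-0.26827286,  2.08625251, -2.08412032]), 'ft_force': array([-0.47676243, -0.12187472, -0.76475277]), 'ft_torque': array([-0.03557699, -0.02036866, -0.03086946]), 'gripper_width': 0.08541465795838057}
```

View pics/scene0.png

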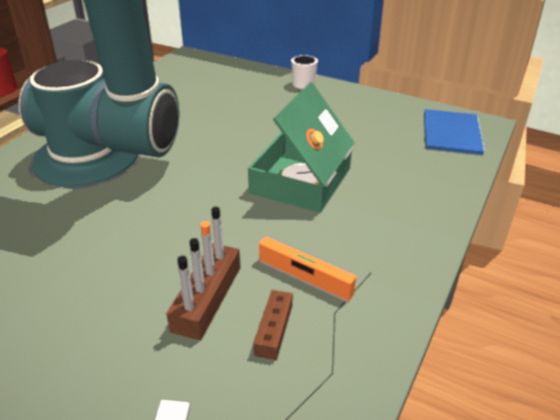

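View pics/top0.png

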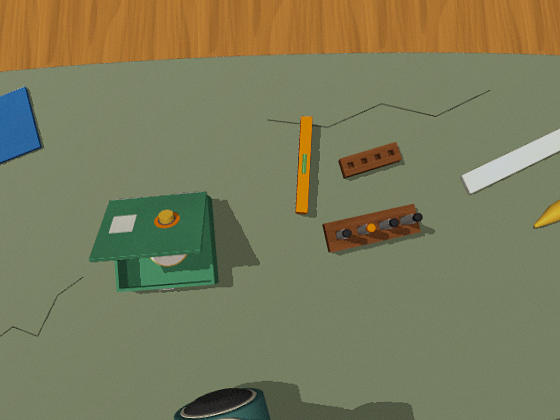

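The scene view shows the large stand at about (205,290), with the orange cap at (206,229) and black caps at (183,262), (195,244) and (216,212). The small look-alike stand is at (275,322). In the top view the big stand is at (372,228) with its orange cap at (371,228), the small block at (370,159), and the open case at (155,240). I'll confirm this in one enlarged crop.

```bash
python3 - <<'E'
from h import *
import pickle
s,t=[pickle.load(open(f"{n}0.pkl","rb")) for n in("scene","top")]
def cr(c,x,y,w,h,W,H): return cv2.resize(c["pixels"][y:y+h,x:x+w],(W,H),interpolation=cv2.INTER_CUBIC)
A=cr(t,85,185,140,110,420,330);B=cr(t,310,190,126,90,378,270);C=cr(s,160,195,90,140,270,420//1) ;D=cr(s,240,80,120,130,360,390)
im=np.zeros((600,800,3),np.uint8)
im[:330,:420]=A; im[:270,420:798]=B; im[330:600,:]=0
im[330:600,0:249]=cv2.resize(D,(249,270)); im[280:600,500:706]=cv2.resize(C,(206,320))
cv2.imwrite("pics/crop.png",im)
for n,a,b in [("orange",(206,226),(371.5,228)),("blk a",(183.5,260),(418,216.5)),("blk c",(216,210),(346,234)),("hingeR",(352,153),(209,193)),("edgeR",(311.5,87),(92,259))]:
    print(n,tri(s,[a],t,[b]).round(4))
E
```

```text
orange [[ 0.5536 -0.2364  0.1541  0.0045]]
blk a [[ 0.5715 -0.324   0.1545  0.0032]]
blk c [[ 0.5436 -0.1897  0.1532  0.0032]]
hingeR [[0.6568 0.0735 0.1584 0.0716]]
edgeR [[0.5094 0.2667 0.1951 0.0023]]
```

View pics/crop.png

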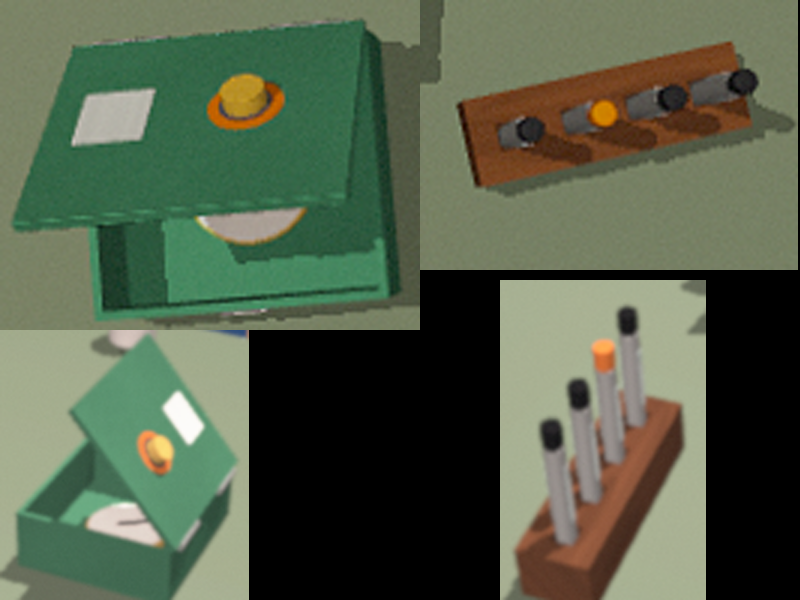

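Orange-capped thermometer confirmed: it's in the big stand, second slot from the +y end, and the only orange cap. The small brown block has no rods and is the wrong size. Next I'll fit the known shapes to the masks in both views.

```bash
cat >> h.py <<'E'
from scipy.optimize import minimize
def box(lo,hi): return np.array([[x,y,z] for x in(lo[0],hi[0]) for y in(lo[1],hi[1]) for z in(lo[2],hi[2])],float)
def cyl(r,z0,z1):
    a=np.arange(0,2*np.pi,.3); return np.vstack([np.c_[r*np.cos(a),r*np.sin(a),0*a+z] for z in(z0,z1)])
def rz(a): return R.from_euler('z',a).as_matrix()
S=8
def render(c,sets):
    m=np.zeros(c["pixels"].shape[:2],np.uint8)
    big=np.zeros((m.shape[0]*4,m.shape[1]*4),np.uint8)
    for P in sets:
        h=cv2.convexHull(((proj(c,P)+.5)*4-.5).astype(np.float32))
        cv2.fillConvexPoly(big,np.round(h*16).astype(np.int32),255,shift=4)
    return cv2.resize(big,m.shape[::-1],interpolation=cv2.INTER_AREA)/255.
def case_sets(p):
    x,y,w,a=p; T=lambda P:P@rz(w).T+[x,y,0]
    c=box([-.18,-.1,0],[0,.1,.008])@R.from_euler('y',a).as_matrix().T+[.09,0,.07]
    return [T(box([-.09,-.1,0],[.09,.1,.07])),T(c)]
def fit(f,x0,views,step):
    def cost(p): return sum(np.abs(render(c,f(p))-m).sum() for c,m in views)
    x0=np.array(x0,float); sim=np.vstack([x0]+[x0+np.eye(len(x0))[i]*step[i] for i in range(len(x0))])
    r=minimize(cost,x0,method='Nelder-Mead',options=dict(initial_simplex=sim,xatol=1e-4,fatol=.5,maxiter=400)); return r.x,r.fun,sum(m.sum() for _,m in views)
def mask(c,lo,hi,roi):
    h=cv2.cvtColor(c["pixels"],cv2.COLOR_BGR2HSV); m=cv2.inRange(h,np.array(lo),np.array(hi))
    z=np.zeros_like(m); x0,y0,x1,y1=roi; z[y0:y1,x0:x1]=m[y0:y1,x0:x1]
    cs,_=cv2.findContours(z,cv2.RETR_EXTERNAL,cv2.CHAIN_APPROX_NONE); z[:]=0
    cv2.drawContours(z,[max(cs,key=cv2.contourArea)],-1,255,-1); return z/255.
E
python3 - <<'E'
from h import *
import pickle
s,t=[pickle.load(open(f"{n}0.pkl","rb")) for n in("scene","top")]
G=((60,110,20),(90,255,255))
V=[(s,mask(s,*G,(230,75,370,225))),(t,mask(t,*G,(80,180,240,310)))]
p=min((fit(case_sets,[.54,.17,w,a],V,[.02,.02,.1,.1]) for w in(0,.1,-.1) for a in(.8,1.1)),key=lambda q:q[1]);print("case",p)
O=((3,150,100),(22,255,255))
V2=[(s,mask(s,*O,(195,215,218,240))),(t,mask(t,*O,(360,218,382,238)))]
f=lambda q:[cyl(.008,q[2]-.02,q[2])+[q[0],q[1],0]]
q=fit(f,[.553,-.236,.157],V2,[.005,.005,.005]);print("cap",q)
B=((0,90,20),(14,255,140))
V3=[(s,mask(s,*B,(160,240,250,340))),(t,mask(t,*B,(315,200,430,260)))]
f=lambda q:[box([-.03,-.095,0],[.03,.095,.05])@rz(q[2]).T+[q[0],q[1],0]]
r=fit(f,[.56,-.26,.2],V3,[.02,.02,.1]);print("stand",r)
for y in(-.0675,-.0225,.0225,.0675): print((rz(r[0][2])@[0,y,0]+[r[0][0],r[0][1],0]).round(4))
im=[]
for c,m,(a) in((s,V3,0),(t,V3,1)):
    o=c["pixels"].copy()
    for k in(V,V3,V2):
        o[...,2]=np.where(cv2.morphologyEx(k[a][1].astype(np.uint8),cv2.MORPH_GRADIENT,np.ones((2,2)))>0,255,o[...,2])
    im.append(o)
cv2.imwrite("pics/masks.png",cv2.resize(np.hstack([im[0][60:360,130:400],im[1][150:330,60:440][:, :].copy() if 0 else cv2.copyMakeBorder(im[1][170:320,60:440],0,150,0,0,0)]),None,fx=1.2,fy=1.2))
w=p[0]; pos=lambda P:rz(w[2])@P+[w[0],w[1],0]
Ry=R.from_euler('y',w[3]).as_matrix()
print("edge",pos(Ry@[-.18,0,.008]+[.09,0,.07]),"pad shut",pos(np.array([.005,-.03,.092])))
E
```

```text
Traceback (most recent call last):
  File "h.py", line 50, in mask
    cv2.drawContours(z,[max(cs,key=cv2.contourArea)],-1,255,-1); return z/255.
                        ~~~^^^^^^^^^^^^^^^^^^^^^^^^
ValueError: max() iterable argument is empty
```

```bash
python3 - <<'E'
from h import *
import pickle
s,t=[pickle.load(open(f"{n}0.pkl","rb")) for n in("scene","top")]
for c,pts in((s,[(310,150),(280,185),(265,155),(340,175),(230,150),(200,300),(206,229),(235,265)]),(t,[(145,240),(212,240),(170,280),(105,250),(250,300),(335,240),(371,228),(330,225)])):
    h=cv2.cvtColor(c["pixels"],cv2.COLOR_BGR2HSV); print([(p,h[p[1],p[0]].tolist()) for p in pts])
E
```

```text
[((310, 150), [72, 97, 150]), ((280, 185), [71, 93, 110]), ((265, 155), [71, 95, 91]), ((340, 175), [72, 91, 81]), ((230, 150), [39, 46, 176]), ((200, 300), [10, 152, 136]), ((206, 229), [11, 191, 202]), ((235, 265), [10, 145, 72])]
[((145, 240), [70, 123, 110]), ((212, 240), [78, 197, 53]), ((170, 280), [71, 128, 136]), ((105, 250), [70, 130, 102]), ((250, 300), [40, 59, 129]), ((335, 240), [12, 175, 109]), ((371, 228), [19, 255, 205]), ((330, 225), [12, 178, 110])]
```

```bash
cat > m.py <<'E'
from h import *
import pickle
s,t=[pickle.load(open(f"{n}0.pkl","rb")) for n in("scene","top")]
G=((55,65,15),(95,255,255))
V=[(s,mask(s,*G,(230,75,370,225))),(t,mask(t,*G,(80,180,240,310)))]
p=min((fit(case_sets,[.54,.17,w,a],V,[.02,.02,.1,.1]) for w in(0,.1,-.1) for a in(.8,1.1)),key=lambda q:q[1]);print("case",p)
O=((3,140,150),(25,255,255))
V2=[(s,mask(s,*O,(195,215,218,240))),(t,mask(t,*O,(360,218,382,238)))]
f=lambda q:[cyl(.008,q[2]-.02,q[2])+[q[0],q[1],0]]
q=fit(f,[.553,-.236,.157],V2,[.005,.005,.005]);print("cap",q)
B=((0,90,20),(16,255,145))
V3=[(s,mask(s,*B,(160,245,250,340))),(t,mask(t,*B,(315,200,430,260)))]
f=lambda q:[box([-.03,-.095,0],[.03,.095,.05])@rz(q[2]).T+[q[0],q[1],0]]
r=fit(f,[.56,-.26,.2],V3,[.02,.02,.1]);print("stand",r)
for y in(-.0675,-.0225,.0225,.0675): print((rz(r[0][2])@[0,y,0]+[r[0][0],r[0][1],0]).round(4))
im=[]
for a,c in enumerate((s,t)):
    o=c["pixels"].copy()
    for k in(V,V3,V2):
        e=cv2.morphologyEx(k[a][1].astype(np.uint8),cv2.MORPH_GRADIENT,np.ones((2,2)))>0; o[e]=(0,0,255)
    im.append(o)
i=np.hstack([im[0][60:360,130:400],cv2.copyMakeBorder(im[1][170:320,60:440],0,150,0,0,0)]); cv2.imwrite("pics/masks.png",cv2.resize(i,None,fx=1.2,fy=1.2))
w=p[0]; pos=lambda P:rz(w[2])@P+[w[0],w[1],0]
Ry=R.from_euler('y',w[3]).as_matrix()
print("edge",pos(Ry@[-.18,0,.008]+[.09,0,.07]),"pad shut",pos(np.array([.005,-.03,.092])))
E
python3 m.py
```

```text
case (array([0.53569336, 0.16923641, 0.06543414, 0.85972919]), np.float64(463.87450980392157), np.float64(18453.0))
cap (array([ 0.55348539, -0.23639714,  0.15922439]), np.float64(52.258823529411764), np.float64(162.0))
stand (array([ 0.55691286, -0.25816792,  0.19365322]), np.float64(1533.4784313725488), np.float64(5365.0))
[ 0.5699 -0.3244  0.    ]
[ 0.5612 -0.2802  0.    ]
[ 0.5526 -0.2361  0.    ]
[ 0.5439 -0.1919  0.    ]
edge [0.51432484 0.16783618 0.21160099] pad shut [0.54264429 0.13962755 0.092     ]
```

View pics/masks.png

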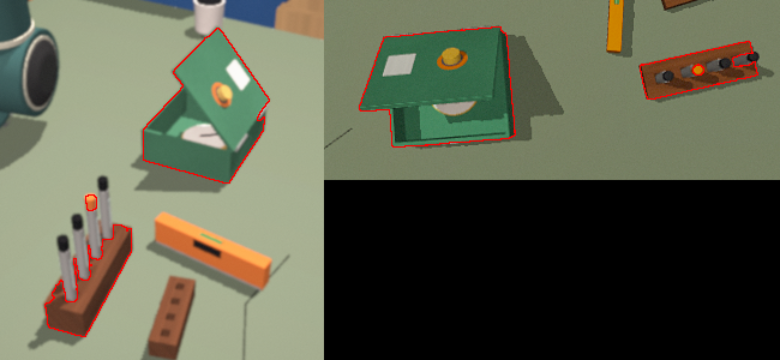

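Masks are clean in both views. The probe at (0.553, -0.236), cap top 0.159, agrees with the stand's slot fit and the 0.160 in the text. The case is at (0.536, 0.169), yaw 0.065, with the cover at 0.86 rad. Now the moves needed to shut the cover with closed fingers.

```bash
cat > go.py <<'E'
# usage: go.py x y z jawx jawy : shift/turn in tool axes from the measured pose to TCP target pointing down
import sys; from h import *
st=arm.get_state(); T=rot(st["orientation"]); p=np.array(st["position"])
v=list(map(float,sys.argv[1:])); 
print("t",st["clock"],"pos",p.round(4),"F",np.round(st["ft_force"],1),"w",round(st["gripper_width"],4)); print(T.round(3))
z=np.array([v[3],v[4],0]); z/=np.linalg.norm(z)
if z@T[:,2]<0: z=-z
y=np.array([0,0,-1.]); D=np.c_[np.cross(y,z),y,z]
print("turn",R.from_matrix(T.T@D).as_rotvec().round(4),"shift cm (now)",((np.array(v[:3])-p)@T*100).round(2),"(after turn)",((np.array(v[:3])-p)@D*100).round(2))
E
python3 - <<'E'
from h import *
w=[.5357,.1692,.0654]
for a in np.r_[np.arange(.95,0,-.12),0]:
    P=rz(w[2])@[.09-.16*np.cos(a)+.008*np.sin(a)+.011,.012,0]+[w[0],w[1],0]
    print(a.round(2),P[:2].round(4),"tipz",round(.07+.16*np.sin(a)+.008*np.cos(a),4))
E
python3 go.py .544 .182 .32 -.0654 .998
```

```text
0.95 [0.5493 0.1821] tipz 0.2048
0.83 [0.5338 0.1811] tipz 0.1935
0.71 [0.5198 0.1802] tipz 0.1804
0.59 [0.5075 0.1794] tipz 0.1657
0.47 [0.497  0.1787] tipz 0.1496
0.35 [0.4885 0.1781] tipz 0.1324
0.23 [0.4821 0.1777] tipz 0.1143
0.11 [0.4779 0.1774] tipz 0.0955
0.0 [0.476  0.1773] tipz 0.078
t 0.1 pos [ 0.1707 -0.6529  0.2477] F [-0.5 -0.1 -0.8] w 0.0854
[[-0.967 -0.     0.253]
 [-0.253  0.001 -0.967]
 [ 0.    -1.    -0.001]]
turn [1.000e-03 1.903e-01 1.000e-04] shift cm (now) [-57.24  -7.16 -71.34] (after turn) [-42.71  -7.23 -80.87]
```

carry_out:
  travel:
    - [0,-3.6,0]
    - [0,-3.6,0]
    - [-2.2,0,-4.2]
    - [-2.2,0,-4.2]
    - [-2.2,0,-4.2]
    - [-2.2,0,-4.2]
    - [-2.2,0,-4.2]
    - [-2.2,0,-4.2]
  dr:
    - [0,0.095,0]
    - [0,0.095,0]
    - [0,0,0]
    - [0,0,0]
    - [0,0,0]
    - [0,0,0]
    - [0,0,0]
    - [0,0,0]
  hand: 0
  newtons: 40

```text
clock: 0.9
position: [0.2862, -0.3911, 0.32]
orientation: [-0.072, 2.188, -2.188]
ft_force: [0.3, -0.1, 0.2]
gripper_width: 0.0001
```

carry_out:
  travel:
    - [-2.2,0,-4.2]
    - [-2.2,0,-4.2]
    - [-2.2,0,-4.2]
    - [-2.2,0,-4.2]
    - [-2.2,0,-4.2]
    - [-2.2,0,-4.2]
    - [-2.2,0,-4.2]
    - [-2.2,0,-4.2]
  dr:
    - [0,0,0]
    - [0,0,0]
    - [0,0,0]
    - [0,0,0]
    - [0,0,0]
    - [0,0,0]
    - [0,0,0]
    - [0,0,0]

```text
clock: 1.7
position: [0.4396, -0.044, 0.3203]
orientation: [-0.072, 2.188, -2.188]
ft_force: [1.1, -0.9, 0.3]
gripper_width: 0.0002
```

```bash
python3 go.py .544 .182 .25 -.0654 .998
```

```text
t 1.7 pos [ 0.4396 -0.044   0.3203] F [ 1.1 -0.9  0.3] w 0.0002
[[-0.998  0.     0.066]
 [-0.066 -0.    -0.998]
 [-0.    -1.     0.   ]]
turn [-0.0001  0.0004 -0.0004] shift cm (now) [-11.9    7.04 -21.87] (after turn) [-11.89   7.03 -21.87]
```

carry_out:
  travel:
    - [-2,0,-3.7]
    - [-2,0,-3.7]
    - [-2,0,-3.7]
    - [-2,0,-3.7]
    - [-2,0,-3.7]
    - [-1.9,0,-3.4]
    - [0,3.5,0]
    - [0,3.5,0]
  dr:
    - [0,0,0]
    - [0,0,0]
    - [0,0,0]
    - [0,0,0]
    - [0,0,0]
    - [0,0,0]
    - [0,0,0]
    - [0,0,0]

```text
clock: 2.5
position: [0.5441, 0.1815, 0.2492]
orientation: [-0.073, 2.187, -2.187]
ft_force: [0.1, 0.3, -0.4]
gripper_width: -0.0001
```

```bash
python3 go.py .549 .182 .222 -.0654 .998; python3 - <<'E'
from h import *
c=arm.read_camera("scene"); cv2.imwrite("pics/s1.png",cv2.resize(c["pixels"][20:230,200:400],None,fx=2.5,fy=2.5))
E
```

```text
t 2.5 pos [0.5441 0.1815 0.2492] F [ 0.1  0.3 -0.4] w -0.0001
[[-0.998  0.     0.067]
 [-0.067  0.    -0.998]
 [-0.    -1.    -0.   ]]
turn [ 0.0001  0.0021 -0.0004] shift cm (now) [-0.49  2.73 -0.02] (after turn) [-0.49  2.72 -0.02]
```

View pics/s1.png

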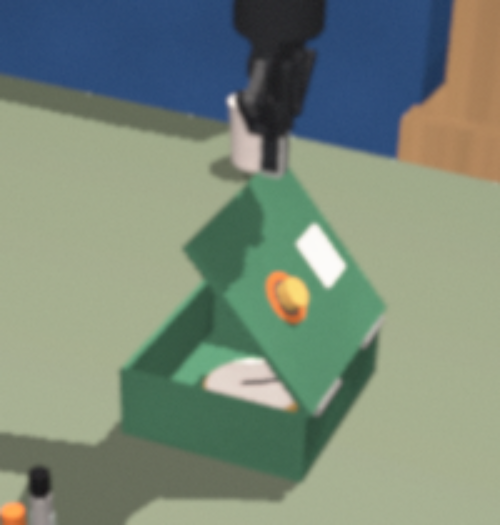

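The closed tip is at crop (270,172), just above the cover's outer face near the free edge. The pad at (290,293) is well clear. Following the arc down.

carry_out:
  travel:
    - [-0.5,1.3,0]
    - [0,1.4,0]
    - [0.8,0.6,0]
    - [0.75,0.55,0]
    - [0.7,0.65,0]
    - [0.7,0.65,0]
    - [0.6,0.75,0]
    - [0.6,0.75,0]
  dr:
    - [0,0,0]
    - [0,0,0]
    - [0,0,0]
    - [0,0,0]
    - [0,0,0]
    - [0,0,0]
    - [0,0,0]
    - [0,0,0]

```text
clock: 3.35
position: [0.5068, 0.1779, 0.1836]
orientation: [-0.072, 2.188, -2.187]
ft_force: [-0.5, -0.3, 3.3]
gripper_width: 0.0004
```

carry_out:
  travel:
    - [0.55,0.8,0]
    - [0.5,0.8,0]
    - [0.45,0.85,0]
    - [0.4,0.85,0]
    - [0.35,0.9,0]
    - [0.3,0.9,0]
    - [0.2,0.95,0]
    - [0.2,0.95,0]
  dr:
    - [0,0,0]
    - [0,0,0]
    - [0,0,0]
    - [0,0,0]
    - [0,0,0]
    - [0,0,0]
    - [0,0,0]
    - [0,0,0]

```text
clock: 4.15
position: [0.4777, 0.1759, 0.1129]
orientation: [-0.072, 2.188, -2.188]
ft_force: [-0.3, -0.0, 1.1]
gripper_width: 0.0
```

carry_out:
  travel:
    - [0.1,0.7,0]
    - [0.05,0.7,0]
    - [0,0.2,0]
    - [0,0.1,0]
  dr:
    - [0,0,0]
    - [0,0,0]
    - [0,0,0]
    - [0,0,0]

```text
clock: 4.55
position: [0.4764, 0.1758, 0.0966]
orientation: [-0.072, 2.188, -2.188]
ft_force: [-1.8, 0.4, 1.2]
gripper_width: -0.0
```

carry_out:
  travel:
    - [0,0.1,0]
    - [0,0.05,0]
  dr:
    - [0,0,0]
    - [0,0,0]

```text
clock: 4.75
position: [0.4766, 0.1758, 0.0955]
orientation: [-0.072, 2.188, -2.188]
ft_force: [-1.6, -0.9, 2.7]
gripper_width: 0.0003
```

carry_out:
  travel:
    - [0,0.05,0]
    - [0,0.05,0]
  dr:
    - [0,0,0]
    - [0,0,0]

```text
clock: 4.95
position: [0.4766, 0.1759, 0.095]
orientation: [-0.071, 2.188, -2.188]
ft_force: [-5.3, -1.5, 12.7]
gripper_width: 0.0003
```

Contact stiffened to 12.7 N at TCP 0.095, so tip 0.078, exactly the shut height. Retreating and turning the jaws to the stand's x.

carry_out:
  travel:
    - [0,-2,0]
    - [0,-4,0]
    - [0,-4,0]
    - [0,-4,0]
    - [0,-4,0]
    - [0,-3,0]
    - [0,0,0]
    - [0,0,0]
  dr:
    - [0,0,0]
    - [0,0,0]
    - [0,-0.14,0]
    - [0,-0.14,0]
    - [0,-0.14,0]
    - [0,-0.14,0]
    - [0,-0.14,0]
    - [0,-0.14,0]
  hand: 1

```text
clock: 5.75
position: [0.4767, 0.1759, 0.3055]
orientation: [-0.819, 1.675, -1.676]
ft_force: [-0.8, 0.3, -1.1]
gripper_width: 0.0855
```

carry_out:
  travel:
    - [0,0,0]
    - [0,0,0]
    - [0,0,0]
    - [0,0,0]
    - [0,0,0]
    - [0,0,0]
  dr:
    - [0,-0.143,0]
    - [0,-0.143,0]
    - [0,-0.143,0]
    - [0,-0.143,0]
    - [0,-0.143,0]
    - [0,-0.143,0]

```text
clock: 6.35
position: [0.4765, 0.1758, 0.3043]
orientation: [-1.297, 1.061, -1.062]
ft_force: [-0.4, -1.0, 0.2]
gripper_width: 0.0856
```

```bash
python3 - <<'E'
from h import *
c=arm.read_camera("scene"); cv2.imwrite("pics/s2.png",cv2.resize(c["pixels"][20:230,200:400],None,fx=2.5,fy=2.5))
t=arm.read_camera("top")
G=((55,65,15),(95,255,255))
V=[(c,mask(c,*G,(230,75,370,225))),(t,mask(t,*G,(80,180,240,310)))]
print(fit(case_sets,[.536,.169,.065,.05],V,[.005,.005,.02,.05]))
E
python3 go.py .553 -.236 .3 .981 .193
```

```text
(array([ 0.53578651,  0.1692696 ,  0.06603563, -0.02592353]), np.float64(1254.5254901960784), np.float64(14654.0))
t 6.45 pos [0.4765 0.1758 0.3043] F [ 0.1  1.1 -0.8] w 0.0859
[[ 0.194  0.     0.981]
 [-0.981  0.     0.194]
 [-0.    -1.     0.   ]]
turn [-0.0003  0.0014 -0.    ] shift cm (now) [41.89  0.43 -0.5 ] (after turn) [41.89  0.43 -0.45]
```

View pics/s2.png

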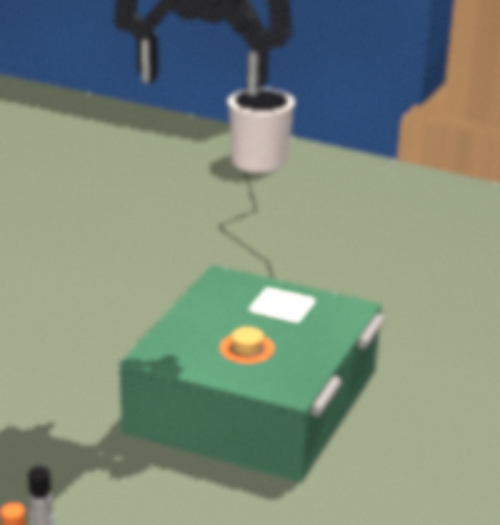

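The cover is flat shut, with the pad at crop (247,340). On to the probe.

carry_out:
  travel:
    - [4.2,0,0]
    - [4.2,0,0]
    - [4.2,0,0]
    - [4.2,0,0]
    - [4.2,0,0]
    - [4.2,0,0]
    - [4.2,0,0]
    - [4.2,0,0]
  dr:
    - [0,0,0]
    - [0,0,0]
    - [0,0,0]
    - [0,0,0]
    - [0,0,0]
    - [0,0,0]
    - [0,0,0]
    - [0,0,0]

```text
clock: 7.25
position: [0.5409, -0.1558, 0.3044]
orientation: [-1.292, 1.069, -1.07]
ft_force: [1.1, 0.5, -1.0]
gripper_width: 0.0854
```

carry_out:
  travel:
    - [4.2,0,-0.2]
    - [4.0,0,-0.2]
    - [0,3,0]
    - [0,3,0]
    - [0,2,0]
    - [0,0,0]
    - [0,0,0]
  dr:
    - [0,0,0]
    - [0,0,0]
    - [0,0,0]
    - [0,0,0]
    - [0,0,0]
    - [0,0,0]
    - [0,0,0]

```text
clock: 7.95
position: [0.5528, -0.2352, 0.2251]
orientation: [-1.293, 1.067, -1.068]
ft_force: [0.0, 0.5, 0.1]
gripper_width: 0.0851
```

```bash
python3 - <<'E'
from h import *
c=arm.read_camera("scene"); cv2.imwrite("pics/s3.png",cv2.resize(c["pixels"][120:360,130:330],None,fx=2.5,fy=2.5))
# pad: yellow-brass mask in both views
for n,roi in(("scene",(270,135,320,175)),("top",(140,200,210,260))):
    c=arm.read_camera(n)
    m=mask(c,(18,120,120),(35,255,255),roi); print(n,[round(x,1) for x in np.argwhere(m>0).mean(0)[::-1]],m.sum(),"pred side/top",proj(c,[[.5426,.1396,.092]]))
E
python3 go.py .553 -.236 .114 .981 .193
```

```text
scene [np.float64(298.2), np.float64(157.5)] 42.0 pred side/top [[298.0263225  153.37967276]]
top [np.float64(174.7), np.float64(239.4)] 466.0 pred side/top [[173.04940566 239.43125789]]
t 8.1 pos [ 0.5531 -0.2353  0.226 ] F [-0.2 -0.2 -0. ] w 0.0853
[[ 0.191  0.002  0.982]
 [-0.982 -0.001  0.191]
 [ 0.001 -1.     0.002]]
turn [-0.0018 -0.0022  0.0013] shift cm (now) [ 0.06 11.2  -0.05] (after turn) [ 0.07 11.2  -0.03]
```

View pics/s3.png

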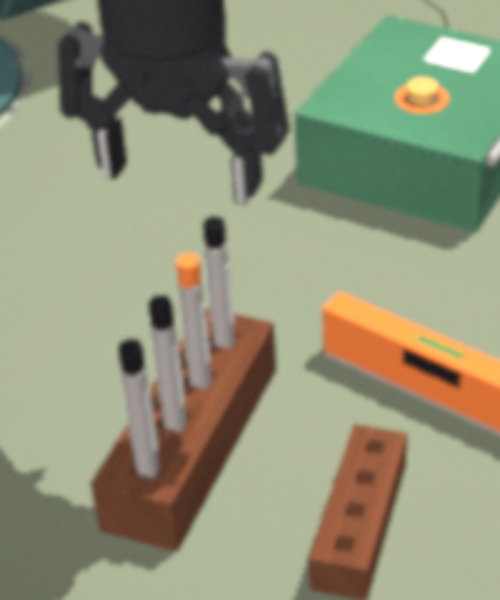

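The open jaws straddle the orange cap at crop (188,265), and the neighbours are clear. Descending and gripping.

carry_out:
  travel:
    - [0,3,0]
    - [0,3,0]
    - [0,2,0]
    - [0,2,0]
    - [0.1,1.2,0]
  dr:
    - [0,0,0]
    - [0,0,0]
    - [0,0,0]
    - [0,0,0]
    - [0,0,0]

```text
clock: 8.6
position: [0.5529, -0.236, 0.1118]
orientation: [-1.294, 1.066, -1.066]
ft_force: [0.1, -0.3, -0.2]
gripper_width: 0.0855
```

carry_out:
  travel:
    - [0,0,0]
    - [0,0,0]
    - [0,0,0]
    - [0,0,0]
    - [0,0,0]
    - [0,0,0]
  dr:
    - [0,0,0]
    - [0,0,0]
    - [0,0,0]
    - [0,0,0]
    - [0,0,0]
    - [0,0,0]
  hand: 0
  newtons: 70

```text
clock: 9.2
position: [0.5533, -0.2363, 0.1132]
orientation: [-1.294, 1.065, -1.067]
ft_force: [0.6, 1.3, 5.9]
gripper_width: 0.0145
```

carry_out:
  travel:
    - [0,-0.5,0]
    - [0,-1.5,0]
    - [0,-3,0]
    - [0,-3,0]
    - [0,-3,0]
    - [0,-4,0]
    - [0,-4,0]
    - [0,-1,0]
  dr:
    - [0,0,0]
    - [0,0,0]
    - [0,0,0]
    - [0,0,0]
    - [0,0,0]
    - [0,0,0]
    - [0,0,0]
    - [0,0,0]

```text
clock: 10.0
position: [0.5532, -0.2363, 0.3185]
orientation: [-1.293, 1.061, -1.071]
ft_force: [0.4, 0.8, -1.0]
gripper_width: 0.0147
```

```bash
python3 - <<'E'
from h import *
c=arm.read_camera("scene"); a=cv2.resize(c["pixels"][90:340,130:330],None,fx=2,fy=2)
t=arm.read_camera("top"); b=cv2.resize(t["pixels"][170:320,80:230],None,fx=2.6,fy=2.6)
im=np.zeros((500,800,3),np.uint8); im[:,:400]=a; im[:390,405:795]=b; cv2.imwrite("pics/s4.png",im)
G=((55,65,15),(95,255,255))
V=[(c,mask(c,*G,(230,75,370,225))),(t,mask(t,*G,(80,180,240,310)))]
f=lambda q:case_sets([q[0],q[1],q[2],0])
r=fit(f,[.536,.169,.065],V,[.005,.005,.02]);print(r)
q=r[0];P=rz(q[2])@[.005,-.03,.092]+[q[0],q[1],0];print("pad",P,proj(c,[P]),proj(t,[P]))
E
python3 go.py .5426 .1396 .313 .981 .193
```

```text
(array([0.5361091 , 0.16905893, 0.06479472]), np.float64(431.1254901960784), np.float64(15390.0))
pad [0.54304109 0.13944563 0.092     ] [[298.16933559 153.46091601]] [[173.12330405 239.20415808]]
t 10.1 pos [ 0.553  -0.2363  0.3147] F [ 0.6 -0.4 -2.4] w 0.0143
[[ 0.192  0.003  0.981]
 [-0.981 -0.001  0.192]
 [ 0.002 -1.     0.002]]
turn [-0.0024 -0.0013  0.0019] shift cm (now) [-37.09   0.12   6.19] (after turn) [-37.08   0.17   6.23]
```

View pics/s4.png

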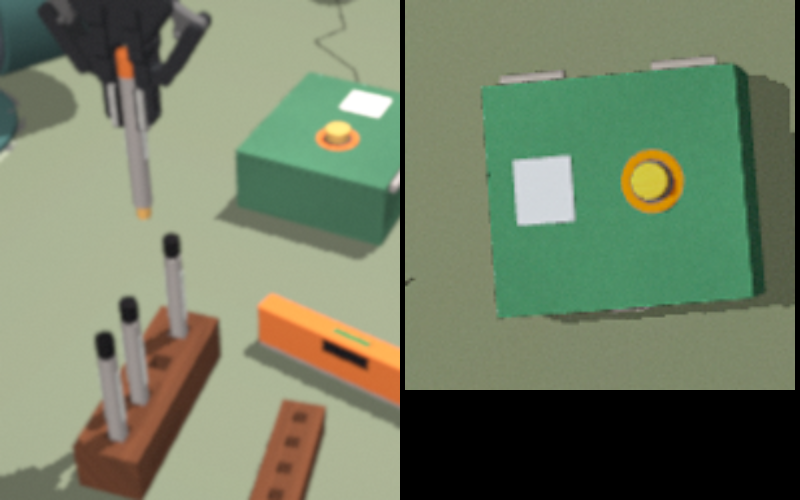

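The probe came out and hangs upright in the jaws, with the foot at crop (143,212); the other three rods are unmoved. In the top view the pad is at crop (651,181), about 1.3 px off the case-fit prediction, so I'll refine it on the way.

carry_out:
  travel:
    - [-2.5,0,0.4]
    - [-4.5,0,0.75]
    - [-4.5,0,0.75]
    - [-4.5,0,0.75]
    - [-4.5,0,0.75]
    - [-4.5,0,0.75]
    - [-4.5,0,0.75]
    - [-4,0,0.7]
  dr:
    - [0,0,0]
    - [0,0,0]
    - [0,0,0]
    - [0,0,0]
    - [0,0,0]
    - [0,0,0]
    - [0,0,0]
    - [0,0,0]

```text
clock: 10.9
position: [0.5427, 0.1054, 0.3105]
orientation: [-1.296, 1.067, -1.064]
ft_force: [0.2, 0.7, -2.2]
gripper_width: 0.0142
```

carry_out:
  travel:
    - [-2.5,0,0.4]
    - [-1.1,0,0.2]
    - [0,2,0]
    - [0,2,0]
    - [0,2,0]
    - [0,2,0]
    - [0,0,0]
    - [0,0,0]
  dr:
    - [0,0,0]
    - [0,0,0]
    - [0,0,0]
    - [0,0,0]
    - [0,0,0]
    - [0,0,0]
    - [0,0,0]
    - [0,0,0]

```text
clock: 11.7
position: [0.5424, 0.1394, 0.2321]
orientation: [-1.295, 1.067, -1.066]
ft_force: [1.1, -0.0, -1.2]
gripper_width: 0.0144
```

```bash
cat > near.py <<'E'
from h import *
import sys
c=arm.read_camera("scene"); cv2.imwrite(sys.argv[1],cv2.resize(c["pixels"][70:220,225:375],None,fx=4,fy=4,interpolation=cv2.INTER_CUBIC))
st=arm.get_state();p=np.array(st["position"]);T=rot(st["orientation"])
f=p+T@[0,.1032,0]; print("pred foot",f,"px",proj(c,[f]),"crop",(proj(c,[f])-[225,70]+.5)*4-.5,"cap top crop",(proj(c,[f-T@[0,.15,0]])-[225,70]+.5)*4)
for z in (.0,):
  for P in([.543,.1394,.092],[.543,.1368,.092]): print("pad",P,"crop",(proj(c,[P])-[225,70]+.5)*4-.5)
E
python3 near.py pics/s5.png; python3 go.py .5426 .1380 .2032 .981 .193
python3 - <<'E'
from h import *
import pickle
s=pickle.load(open("scene0.pkl","rb"))
t=pickle.load(open("top0.pkl","rb"))
print("top centre on z=.092",onz(t,[(174.3,239.3)],.092),"scene",onz(s,[(298.75,154.25)],.092),tri(s,[(298.75,154.25)],t,[(174.3,239.3)]))
E
```

```text
pred foot [0.542745   0.13949816 0.1297576 ] px [[298.46884248 138.89434866]] crop [[295.37536991 277.07739464]] cap top crop [[302.77784077  24.51766759]]
pad [0.543, 0.1394, 0.092] crop [[294.07594628 335.36243336]]
pad [0.543, 0.1368, 0.092] crop [[291.98908537 337.49093985]]
t 11.75 pos [0.5427 0.1395 0.233 ] F [ 0.5 -0.4 -1.4] w 0.0145
[[ 0.191  0.     0.982]
 [-0.982 -0.     0.191]
 [ 0.    -1.     0.   ]]
turn [-0.0002 -0.0017  0.0001] shift cm (now) [ 0.14  2.98 -0.04] (after turn) [ 0.15  2.98 -0.04]
top centre on z=.092 [[0.54279611 0.13710815 0.092     ]] scene [[0.54571743 0.13706883 0.092     ]] [[0.54388873 0.13802904 0.09074947 0.00247359]]
```

View pics/s5.png

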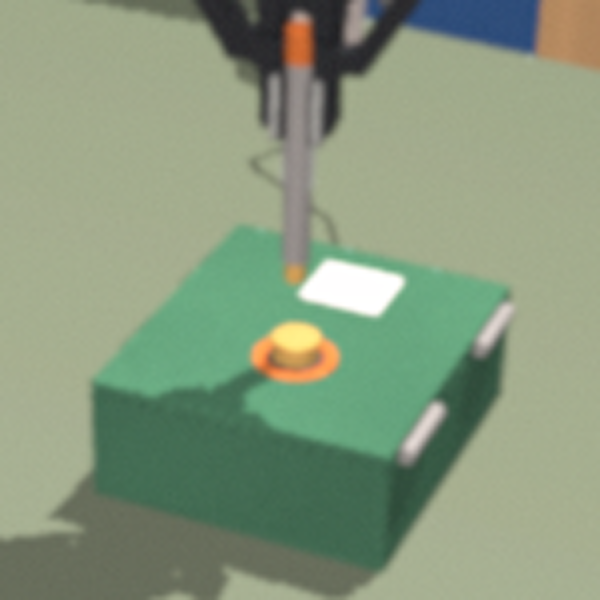

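The foot bottom at crop (294,281) sits directly above the brass pad top at (296,338), and the rod is upright within about 0.5°. Shift about 1.4 mm, then go down slowly.

carry_out:
  travel:
    - [0.14,0.6,0.05]
    - [0,1.0,0]
    - [0,0.8,0]
    - [0,0.5,0]
    - [0,0.3,0]
    - [0,0.2,0]
    - [0,0,0]
    - [0,0,0]
  dr:
    - [0,0,0]
    - [0,0,0]
    - [0,0,0]
    - [0,0,0]
    - [0,0,0]
    - [0,0,0]
    - [0,0,0]
    - [0,0,0]

```text
clock: 12.55
position: [0.5434, 0.1386, 0.1986]
orientation: [-1.294, 1.066, -1.066]
ft_force: [0.1, -0.2, -0.8]
gripper_width: 0.0144
```

```bash
python3 near.py pics/s6.png; python3 go.py .5432 .1380 .1892 .981 .193
```

```text
pred foot [0.54347028 0.13862902 0.09541379] px [[298.21140353 152.38432069]] crop [[294.34561411 331.03728276]] cap top crop [[301.54413644  86.70118804]]
pad [0.543, 0.1394, 0.092] crop [[294.07594628 335.36243336]]
pad [0.543, 0.1368, 0.092] crop [[291.98908537 337.49093985]]
t 12.6 pos [0.5434 0.1386 0.1986] F [-0.3  0.  -0.3] w 0.0141
[[ 0.192  0.     0.981]
 [-0.981  0.     0.192]
 [ 0.    -1.     0.   ]]
turn [-0.0004 -0.0012  0.    ] shift cm (now) [ 0.06  0.94 -0.03] (after turn) [ 0.06  0.94 -0.03]
```

View pics/s6.png

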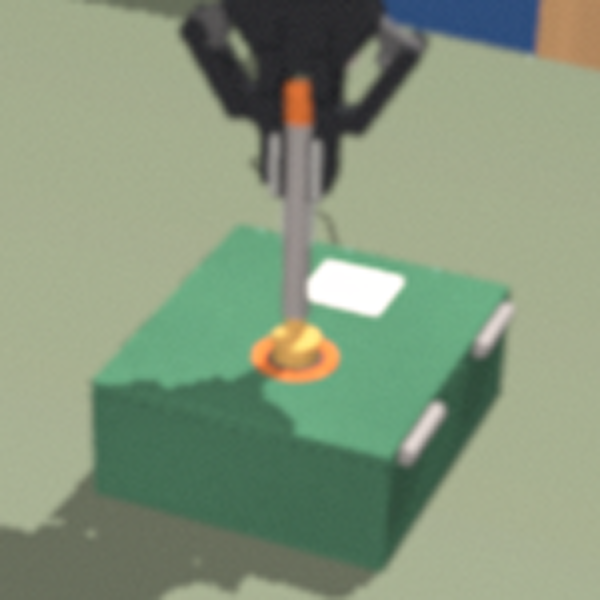

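The foot is just above the pad and centred on it. Creeping down while watching the force.

carry_out:
  travel:
    - [0,0.1,0]
    - [0,0.1,0]
    - [0,0,0]
  dr:
    - [0,0,0]
    - [0,0,0]
    - [0,0,0]

```text
clock: 12.9
position: [0.5433, 0.1386, 0.1962]
orientation: [-1.294, 1.066, -1.066]
ft_force: [0.4, 0.7, -1.4]
gripper_width: 0.0144
```

carry_out:
  travel:
    - [0,0.1,0]
    - [0,0.1,0]
    - [0,0,0]
  dr:
    - [0,0,0]
    - [0,0,0]
    - [0,0,0]

```text
clock: 13.2
position: [0.5434, 0.1386, 0.1943]
orientation: [-1.294, 1.066, -1.066]
ft_force: [0.1, -0.4, -0.4]
gripper_width: 0.0141
```

carry_out:
  travel:
    - [0,0.1,0]
    - [0,0.1,0]
    - [0,0,0]
  dr:
    - [0,0,0]
    - [0,0,0]
    - [0,0,0]

```text
clock: 13.5
position: [0.5434, 0.1386, 0.1923]
orientation: [-1.294, 1.066, -1.066]
ft_force: [0.5, -0.4, 1.3]
gripper_width: 0.0145
```

```bash
python3 - <<'E'
from h import *
F=[];c=0
for i in range(8):
    arm.read_camera("top"); s=arm.get_state(); F.append(s["ft_force"])
print(np.mean(F,0),np.std(F,0),s["position"],s["clock"])
E
```

```text
[0.3126982  0.06298787 0.55253561] [0.72588318 0.43057762 0.63476423] [0.54333534 0.13859367 0.19235329] 13.9
```

Force is about 1.7 N above the hanging-probe baseline (-1.2), so the pad has sunk about 1.5–3 mm. A further 4 mm.

carry_out:
  travel:
    - [0,0.1,0]
    - [0,0.1,0]
    - [0,0.1,0]
    - [0,0.08,0]
    - [0,0,0]
    - [0,0,0]
  dr:
    - [0,0,0]
    - [0,0,0]
    - [0,0,0]
    - [0,0,0]
    - [0,0,0]
    - [0,0,0]

```text
clock: 14.5
position: [0.5434, 0.1386, 0.1886]
orientation: [-1.294, 1.066, -1.066]
ft_force: [0.1, -0.6, 2.4]
gripper_width: 0.0143
```

```bash
python3 - <<'E'
from h import *
F=[]
for i in range(20):
    arm.read_camera("top"); s=arm.get_state(); F.append(s["ft_force"])
print(np.mean(F,0),np.std(F,0)/20**.5,s["position"],s["clock"],s["gripper_width"])
E
python3 near.py pics/s7.png
```

```text
[0.67848826 0.03351348 2.71374529] [0.10775991 0.10295116 0.12107965] [0.54333782 0.13857735 0.18853514] 15.5 0.0143594886629427
pred foot [0.54334442 0.13860776 0.08532211] px [[298.05036655 156.18150237]] crop [[293.70146618 346.22600949]] cap top crop [[300.92576264 104.30642574]]
pad [0.543, 0.1394, 0.092] crop [[294.07594628 335.36243336]]
pad [0.543, 0.1368, 0.092] crop [[291.98908537 337.49093985]]
```

View pics/s7.png

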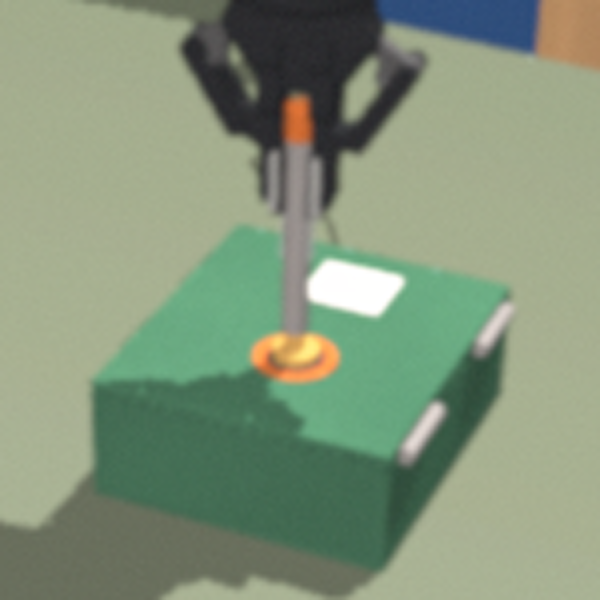

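Contact force is about 3.9 N, which means 5.8 mm sunk. By height the foot is at 0.0853, or 6.7 mm sunk. In the picture the foot is well inside the half-sunk pad at crop (296,348) and the rod is upright. Handing in.

```bash
python3 -c "
from cell import arm
print(arm.hand_in())"
```

```text
the job is handed in; nothing more can be done
None
```

I shut the cover, took the orange-capped thermometer out of the large stand, and handed in with it still gripped upright on the brass pad. Hand-in was at about 15.6 s.

- **Cover:** the closed fingertips followed the cover's arc down to a hard stop at a tip height of 78 mm. The contact reading peaked at about 13 N, and the later picture and outline fit both show it shut.
- **Pad:** the last force reading, less the thermometer's weight, is about 3.9 N, which puts the pad about 5.8 mm down. The foot height gives about 6.7 mm; the two differ by about 1 mm, and both are near half of the 12 mm travel.
- **Placing:** the foot looks well inside the pad disc. My pad-centre estimates differed by up to about 3 mm, against 8 mm of allowance. The rod is upright to within about 0.5°.
- **Bystanders:** the three black-capped thermometers were still in the stand and the level unmoved in the picture taken after the lift. I did not look at them again before handing in.

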